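# Put the condiments back on their own drip trays

## Robot

A 6-joint arm with a two-finger parallel gripper is mounted at the origin on a cart in front of the work surface, level with it; the furniture and walls round the work are solid. World frame = base frame: x ahead of the robot, y to its left, z up, the work surface at z = 0. Lengths are in mm, angles in rad, forces in N, time in s.
With the tool pointing down it reaches from about 250 to 850 mm from the base axis. Payload 12.5 kg.
Tool frame: the origin (TCP) lies on the centre line of the jaws, within the pads' length; the fingertips stand 19 mm ahead of it and the grasp point (between the pads) is the TCP; z points along the fingers, y is the direction in which the jaws open and shut (so a half turn about z gives the same grasp; the last joint's range is limited). The gripper opens to 93 mm and grips with 3 to 60 N. Pads are 15 mm wide; open, the fingers measure 128 mm over their backs; the gripper's body (75 mm by 188 mm) begins 65 mm behind the grasp point.
Start: joints at [1.21, 0.351, 1.652, -0, 1.139, -0.085], TCP at [149.743, 529.208, 237.633] pointing down, gripper open.
Joint ranges: [-2.75, 2.75], [-0.79, 2.1], [0.01, 2.65], [-1.57, 4.71], [0.07, 3.14], [-2.87, 2.87]. Speed limits (rad/s): [2.22, 2.22, 2.79, 3.14, 3.14, 3.14].

## Interface

Orientations are given as a unit quaternion [w, x, y, z].
In Python, from workcell import env gives the robot as it stands.
- The arm moves only by the tool send_rows, never from a script. Its argument "targets" is a list that holds one entry, the list of rows, each a list of 4 numbers: the shift along the world's x, y, z in cm, then the turn about the world's z in rad. A call has 1 to 12 rows; each row shifts and turns the commanded pose from where the row before left it; what a row does not reach is not made up. A row lasts 1/12 s, in which the tool goes at most 41.7 mm and 7.16 degrees, less where a joint would pass 70% of its speed; a pose out of reach is approached as far as the arm can. A call is refused whole if a number of a shift passes 4.17 or a number of a turn 0.125, either way. A call with a gripper value outside its range is refused whole. "hand" is the finger opening in cm, from 0 to 9.3, set as the call begins (left out, the last holds). The fingers move at their own pace and stop on an object; "force" is the grip in N (left out, the last holds). Time passes only in rows, so rows that do not move let the fingers close. It gives the time, the measured TCP pose, the force and the opening at its end, in the units of the state.
- env.read_state(): the state, without advancing time (a new reading comes with each control period).
- env.camera(name): name is "scene" or "top" or "wrist"; returns a dict with "image" (400x640x3 uint8, red, green, blue), "K" (3x3 intrinsics, pixels), "D" ([k1, k2, p1, p2, k3] as OpenCV has them; the pictures are not rectified), "rvec" (rotation vector, rad) and "tvec" (3), from world to camera coordinates, as OpenCV has them. Camera axes: x right, y down, z forward; pixel columns grow to the right and rows downward; lengths in mm; the calibration is good to about 2 mm. A picture is of the moment at which its call begins. There is no depth.
- env.sign_off(): hands the job in, once; it reports no verdict.
The state is a dict: "time_s": time; "q": joint angles; "qd": joint speeds; "joint_efforts": joint torques, N m; "position": TCP position; "eef_rot": TCP orientation; "ft_force": force on the tool from outside, world axes, zero at the start; "wrist_torque": the same for the moment, N m; "opening": finger opening in mm.
Only numpy, scipy, OpenCV 4.12 (cv2) and the standard library are available. Lean on these libraries where they do the work, as an engineer would, in place of code of your own. Each camera call takes 0.05 s, during which the arm holds its last target. There are 200 camera calls.

## Task

The three condiments were put back on each other's drip trays. Move them so that the dark sauce bottle stands in the square tray, the blue-capped shaker in the round tray and the salt shaker in the oblong tray, each upright in the middle of its tray; the empty cork mat is free for parking one of them on the way. Never tip any of the three over, and leave the squeeze bottle, the blue-lidded deli cup and the label roll that stand around the trays where they are.

Things in the scene. Friction and masses are not known exactly. Their poses are not given: they have to be found in the camera images.
- sauce_brown_center (a point): Sauce bottle: dark round bottle with sloping shoulders and a narrower red cap, 66 mm diameter, 165 mm tall; it can be gripped across the body (66 mm) from 20 to 110 mm above its underside. At the start it stands in the round tray. Loose. The point is its centre, half-way up, on its upright axis; z points up along it. 
- shaker_blue_center (a point): Shaker: straight round white bottle with a blue cap, 58 mm diameter, 150 mm tall; it can be gripped across the body (58 mm) from 20 to 115 mm above its underside. At the start it stands in the oblong tray. Loose. The point is its centre, half-way up, on its upright axis; z points up along it. 
- salt_shaker_center (a point): Salt shaker: small clear shaker with a grey domed top, 44 mm diameter, 90 mm tall; the shortest of the three; it can be gripped at the given point (44 mm). At the start it stands in the square tray. Loose. The point is its centre, half-way up, on its upright axis; z points up along it. 
- square_tray_center (a point): Square drip tray of dark bare steel, 96 x 96 mm outside, 90 x 90 mm inside, rim 12 mm above the table. The dark sauce bottle belongs here. Fixed to the table. The point is the middle of the top face of its floor, 4 mm above the table; z points up. x and y lie along its sides.
- round_tray_center (a point): Round drip tray of dark bare steel, about 115 mm diameter outside, 104 mm floor, rim 12 mm above the table. The blue-capped shaker belongs here. Fixed to the table. The point is the middle of the top face of its floor, 4 mm above the table; z points up. 
- oblong_tray_center (a point): Oblong drip tray of dark bare steel, 96 x 160 mm outside, 90 x 154 mm inside, rim 12 mm above the table. The salt shaker belongs here, in its middle. Fixed to the table. The point is the middle of the top face of its floor, 4 mm above the table; z points up. x lies along its short side, y along its long side.
- spare_mat_center (a point): Flat square brown cork mat without rim, 110 x 110 mm, 4 mm thick, empty at the start: the free spot. It must be empty at the end, which follows when all three stand in their trays. Fixed to the table. The point is the middle of the top face of its floor, 4 mm above the table; z points up. 
- squeeze_bottle_center (a point): Bystander: slim white squeeze bottle with a thin pointed nozzle, 50 mm diameter, 196 mm tall, standing on the table among the trays. Leave it alone. Loose. The point is its centre, half-way up, on its upright axis; z points up along it. 
- deli_cup_7_center (a point): Bystander: deli cup with a blue snap lid, the one nearest the robot, 86 x 78 x 59 mm, on the table just beyond the trays. Leave it alone. Loose. The point is its centre, half-way up, on its upright axis; z points up along it. 
- label_roll_center (a point): Bystander: white roll of labels lying flat, the one nearest the robot, 62 mm diameter, 28 mm high, on the table near the robot. Leave it alone. Loose. The point is its centre, half-way up, on its upright axis; z points up along it. 
Not all that is in view belongs to the job. Several things look just like the part that bears shaker_blue_center: the one meant starts farthest to the robot's right. What is shaped like the part that bears salt_shaker_center but purple is not meant.

How it is judged:
By the outcome, as a careful person would: the job done as asked, in the order asked, and still so for the second after the job is handed in, with the robot touching nothing.
It also fails if it takes over 112 s, if anything falls off the work surface, if the arm or the gripper's body presses on something with over 40 N, if the wrist force passes 120 N, or if a joint passes its speed limit or range.

## Working session

There is one attempt and no reset: what is moved stays moved. The work goes in short steps, Python scripts to look and compute and a tool call to move; the robot and the scene stay as the last step left them, time stands still between calls to the robot, and variables do not carry over. Pictures are saved under pics/ and viewed, about 12 in all and at most 16, crops included, and the job is handed in when it is done.

Besides the shell and the picture viewer there is one more tool, called after "Emit:" by a JSON object that holds its "method" and its "body". send_rows: Moves the arm, as the interface text tells. Its arguments: {"type":"object","properties":{"targets":{"type":"array"},"hand":{"type":"number"},"force":{"type":"number"}},"required":["targets"]}

```bash
mkdir -p pics; cat > h.py <<'E'
import numpy as np, cv2
from workcell import env
def cam(n,save=None):
    c=env.camera(n)
    if save: cv2.imwrite('pics/'+save+'.png',c['image'][:,:,::-1])
    return c
def ray(c,uv):
    p=cv2.undistortPoints(np.array([[uv]],float),c['K'],c['D'])[0,0]
    R=cv2.Rodrigues(np.array(c['rvec'],float))[0];t=np.array(c['tvec'],float).ravel()
    return -R.T@t, R.T@np.array([p[0],p[1],1])
def atz(c,uv,z):
    o,d=ray(c,uv); return o+d*(z-o[2])/d[2]
def proj(c,P):
    return cv2.projectPoints(np.array(P,float).reshape(-1,1,3),np.array(c['rvec'],float),np.array(c['tvec'],float),c['K'],c['D'])[0].reshape(-1,2)
E
python3 - <<'E'
from h import *
import pickle
d={n:cam(n,n+'0') for n in('scene','top','wrist')}
pickle.dump(d,open('c0.pkl','wb'))
for n in d: print(n,ray(d[n],(320,200)))
print(env.read_state())
E
```

```text
scene (array([ -59.44661195,  813.11339455, 1148.78948361]), array([ 0.42597838, -0.50661683, -0.74966413]))
top (array([ 323.18287436,   69.63149617, 1295.61956405]), array([ 0.17634901, -0.03043333, -0.98403438]))
wrist (array([ 78.86320854, 548.876623  , 384.7693226 ]), array([ 0.24018581, -0.06086141, -0.96894289]))
{'time_s': 0.15, 'q': array([ 1.21037378e+00,  3.51090488e-01,  1.65221354e+00,  5.26255095e-06,
        1.13910317e+00, -8.46086074e-02]), 'qd': array([-0.00113938, -0.001287  , -0.00358663, -0.00111772, -0.00052468,
       -0.00043373]), 'joint_efforts': array([ 9.80366494e-04, -4.97461081e+01, -2.85345948e+01,  6.99439226e-02,
        2.45386327e-02, -6.76612490e-05]), 'position': array([149.68235897, 529.01115511, 237.26128965]), 'eef_rot': array([-9.22085051e-05,  1.37471340e-01,  9.90505661e-01, -3.96701886e-04]), 'ft_force': array([ 0.05918922, -0.38230795, -0.20489957]), 'wrist_torque': array([-0.02445336,  0.01413736,  0.00597923]), 'opening': 92.87756685702287}
```

View pics/scene0.png

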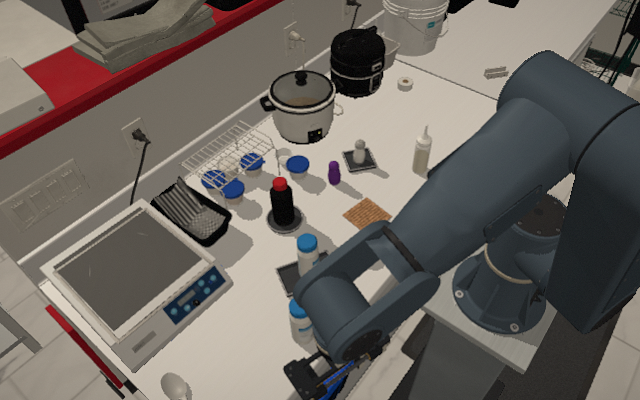

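View pics/top0.png

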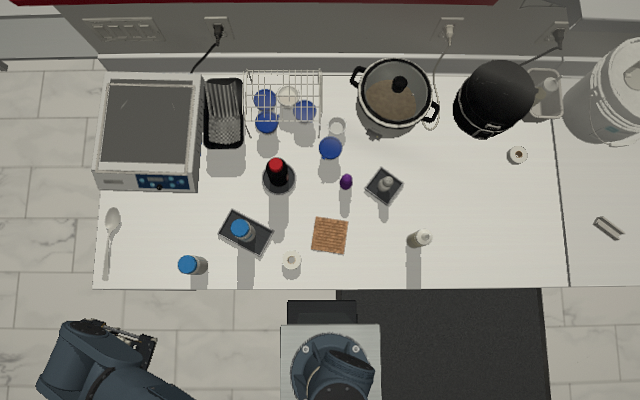

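The top view shows everything.
- **Blue-capped shakers:** one at (187,265) on bare table and one at (240,230) in the oblong tray. The second is the one meant: it is farther to the robot's right and stands in the tray.
- **Salt shaker:** at (385,183), grey, in the square tray. The purple one at (346,182) is not meant.
- **Sauce bottle:** at (278,172) in the round tray.
- **Bystanders:** deli cup at (330,148), label roll at (291,260), squeeze bottle at (422,238).

I'll confirm this in an enlarged crop.

```bash
python3 - <<'E'
import cv2
i=cv2.imread('pics/top0.png')[130:280,210:410]
cv2.imwrite('pics/topcrop.png',cv2.resize(i,None,fx=4,fy=4,interpolation=cv2.INTER_CUBIC))
E
```

```text
(no output)
```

View pics/topcrop.png

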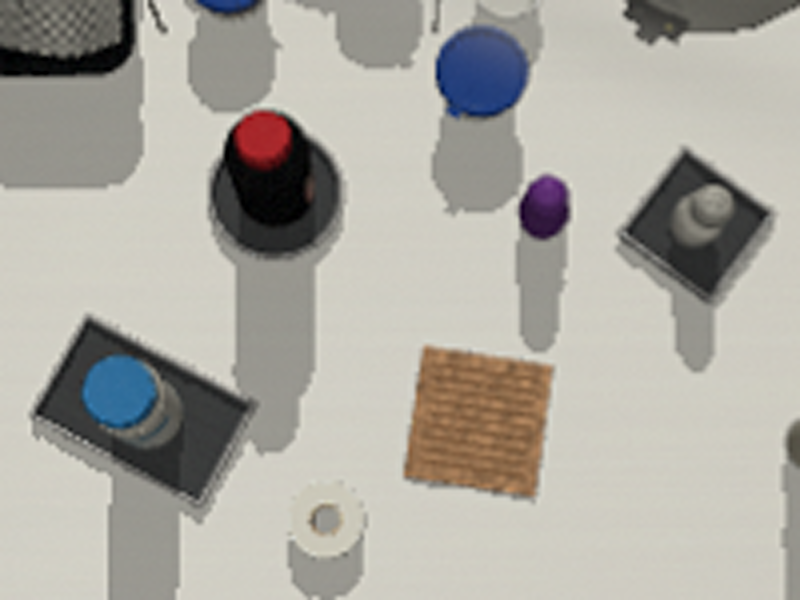

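```bash
cat > m.py <<'E'
from h import *
import pickle
c=pickle.load(open('c0.pkl','rb'))['top']
f=lambda x,y:(210+x/4-.375,130+y/4-.375)
def quad(n,pts,z):
    P=np.array([atz(c,f(*p),z) for p in pts]); e=np.roll(P,-1,0)-P
    print(n,P.mean(0).round(1),'sides',np.linalg.norm(e,axis=1).round(1),'ang',np.degrees(np.arctan2(e[:,1],e[:,0])).round(1))
quad('oblong',[(88,317),(258,403),(197,508),(33,413)],12)
quad('square',[(685,148),(775,213),(712,300),(620,233)],12)
quad('mat',[(424,346),(553,366),(535,498),(404,478)],4)
for n,p,z in [('roundL',(211,190),12),('roundR',(343,190),12),('roundB',(277,257),12),('sauce cap',(264,138),169),('shaker cap',(120,390),154),('salt top',(714,200),90),('roll',(327,519),28),('cup',(482,72),59),('purple top',(548,195),80),('squeeze base~',(805,445),150)]:
    print(n,atz(c,f(*p),z).round(1))
print('roll/cup d',atz(c,f(291,519),28)-atz(c,f(365,519),28))
E
python3 m.py
```

```text
oblong [446.7 274.7  12. ] sides [158.7  98.2 156.4  90.3] ang [-116.8  150.5   60.4  -28.2]
square [ 602.8 -186.1   12. ] sides [93.3 93.  94.6 93.2] ang [-127.2  142.9   52.9  -37.9]
mat [437.3  -0.6   4. ] sides [108.4 110.1 108.5 110.4] ang [-99.  171.3  81.2  -8.8]
roundL [631.4 223.   12. ]
roundR [631.4 112.2  12. ]
roundB [574.1 166.9  12. ]
sauce cap [633.3 165.7 169. ]
shaker cap [447.5 269.7 154. ]
salt top [ 604.6 -183.8   90. ]
roll [357.3 123.3  28. ]
cup [719.6  -3.   59. ]
purple top [610.9 -53.3  80. ]
squeeze base~ [ 406.4 -231.9  150. ]
roll/cup d [ 0.13484787 59.22677891  0.        ]
```

```bash
python3 - <<'E'
import cv2
i=cv2.imread('pics/scene0.png')[110:310,240:460]
cv2.imwrite('pics/scenecrop.png',cv2.resize(i,None,fx=3,fy=3,interpolation=cv2.INTER_CUBIC))
E
```

```text
(no output)
```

View pics/scenecrop.png

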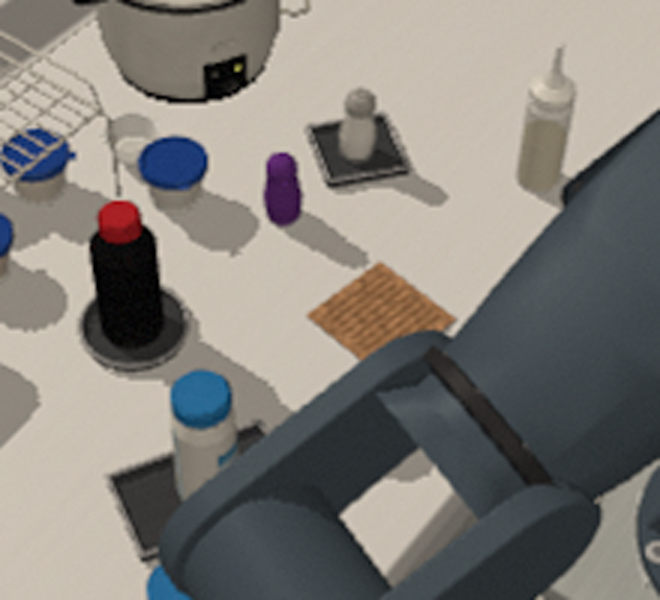

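The measured sizes match the given ones: oblong about 96x158, square 93.5, mat 109.5, round 111 over the rim midline. The scene crop confirms which item is which. Plan:
1. Shaker to the mat.
2. Salt to the oblong tray.
3. Sauce to the square tray.
4. Shaker to the round tray.

First I move over the shaker at about (447,270).

Emit:
{"method": "send_rows", "body": {"targets": [[[1.2, -1.0, 0], [2.4, -2.1, 0], [3.0, -2.6, 0], [3.0, -2.6, 0], [3.0, -2.6, 0], [3.0, -2.6, 0], [3.0, -2.6, 0], [3.0, -2.6, 0], [3.0, -2.6, 0], [3.0, -2.6, 0], [1.5, -1.9, 0], [0.6, -0.9, 0]]]}}

```text
invalid input
```

Emit:
{"method": "send_rows", "body": {"targets": [[[1.2, -1.0, 0, 0], [2.4, -2.1, 0, 0], [3.0, -2.6, 0, 0], [3.0, -2.6, 0, 0], [3.0, -2.6, 0, 0], [3.0, -2.6, 0, 0], [3.0, -2.6, 0, 0], [3.0, -2.6, 0, 0], [3.0, -2.6, 0, 0], [3.0, -2.6, 0, 0], [1.5, -1.5, 0, 0], [0.6, -0.5, 0, 0]]]}}

```text
time_s: 1.15
position: [448.6, 267.9, 237.4]
eef_rot: [0.0, 0.139, 0.99, -0.0]
ft_force: [-0.4, -0.2, -0.5]
opening: 93.1
```

```bash
python3 - <<'E'
from h import *
c=cam('wrist','w1')
s=env.read_state();print(s['position'],s['q'])
print('pred cap',proj(c,[[447.5,269.7,154],[446.7,274.7,4]]))
E
```

```text
[448.3622609  268.4554215  237.37448214] [ 4.50549043e-01  3.01471754e-01  1.72202377e+00 -3.35443668e-04
  1.11836565e+00 -8.41612333e-01]
pred cap [[319.71935951 215.79982006]
 [322.61573063 178.92504056]]
```

View pics/w1.png

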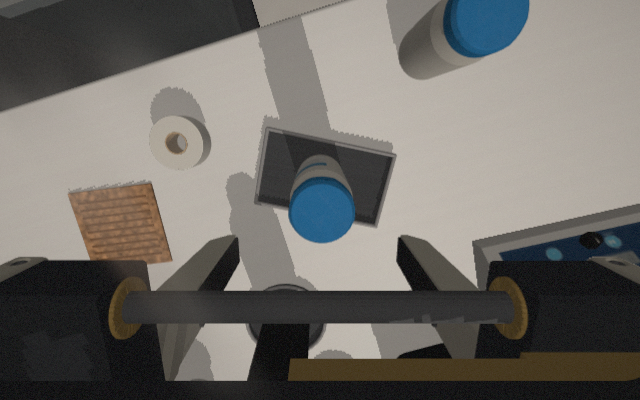

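The wrist view shows the shaker cap centred at (322,211), the oblong tray's rim corners at (267,128), (395,155), (377,225) and (256,203), and the mat corners at (69,191), (150,181), (172,261) on the left.

```bash
python3 - <<'E'
from h import *
c=cam('wrist')
P=np.array([atz(c,p,12) for p in[(267,128),(395,155),(377,225),(256,203)]]);print(P.mean(0),np.linalg.norm(np.roll(P,-1,0)-P,axis=1))
print(atz(c,(322,211),154),atz(c,(176,142),28),atz(c,(490,20),154), atz(c,(110,227),4))
E
```

```text
[445.6579839 277.3026154  12.       ] [157.43983227  91.43929563 157.59426388  93.9542095 ]
[443.9383386  273.00423245 154.        ] [354.37450793 125.46242544  28.        ] [345.779893   418.36999297 154.        ] [431.30443506 -12.55162042   4.        ]
```

Emit:
{"method": "send_rows", "body": {"targets": [[[-0.2, 0.3, -0.7, 0], [0, 0, -1.5, 0], [0, 0, -2.0, 0], [0, 0, -2.0, 0], [0, 0, -2.0, 0], [0, 0, -2.0, 0], [0, 0, -1.5, 0], [0, 0, -1.0, 0], [0, 0, -0.5, 0], [0, 0, 0, 0]]]}}

```text
time_s: 2.08
position: [443.8, 273.8, 104.9]
eef_rot: [-0.001, 0.137, 0.991, -0.0]
ft_force: [0.8, -0.3, 0.0]
opening: 93.0
```

Emit:
{"method": "send_rows", "body": {"targets": [[[0, 0, 0, 0], [0, 0, 0, 0], [0, 0, 0, 0], [0, 0, 0, 0], [0, 0, 0, 0], [0, 0, 0, 0], [0, 0, 0, 0], [0, 0, 0, 0], [0, 0, 0, 0], [0, 0, 0, 0]]], "hand": 4.5, "force": 25}}

```text
time_s: 2.92
position: [444.8, 273.2, 105.8]
eef_rot: [0.0, 0.137, 0.991, -0.0]
ft_force: [-0.7, -1.5, 5.0]
opening: 57.3
```

Emit:
{"method": "send_rows", "body": {"targets": [[[0, 0, 0.6, 0], [0, 0, 1.2, 0], [0, 0, 1.6, 0], [0, -0.8, 1.2, 0], [-0.1, -1.6, 0.4, 0], [-0.1, -2.4, 0, 0], [-0.1, -2.6, 0, 0], [-0.1, -2.6, 0, 0], [-0.1, -2.6, 0, 0], [-0.1, -2.6, 0, 0], [-0.1, -2.6, 0, 0], [-0.1, -2.6, 0, 0]]]}}

```text
time_s: 3.92
position: [436.2, 67.7, 155.8]
eef_rot: [-0.0, 0.137, 0.991, 0.0]
ft_force: [0.6, 0.6, -2.3]
opening: 57.1
```

Emit:
{"method": "send_rows", "body": {"targets": [[[0, -2.6, 0, 0], [0, -2.3, 0, 0], [0, -1.4, -0.6, 0], [0, -0.6, -1.0, 0], [0, 0, -1.2, 0], [0, 0, -1.0, 0], [0, 0, -0.6, 0], [0, 0, -0.4, 0], [0, 0, -0.2, 0], [0, 0, 0, 0], [0, 0, 0, 0]]]}}

```text
time_s: 4.83
position: [437.0, 0.2, 106.0]
eef_rot: [0.0, 0.137, 0.991, 0.0]
ft_force: [-0.4, 0.5, -2.9]
opening: 57.1
```

Emit:
{"method": "send_rows", "body": {"targets": [[[0, 0, -0.05, 0], [0, 0, -0.05, 0], [0, 0, 0, 0]]]}}

```text
time_s: 5.08
position: [437.4, 0.1, 105.8]
eef_rot: [0.001, 0.137, 0.991, -0.0]
ft_force: [-3.6, -1.2, 14.2]
opening: 57.3
```

Emit:
{"method": "send_rows", "body": {"targets": [[[0, 0, 0, 0], [0, 0, 0, 0], [0, 0, 0, 0], [0, 0, 0, 0], [0, 0, 0, 0], [0, 0, 0, 0], [0, 0, 0, 0], [0, 0, 0.4, 0], [0, 0, 1.5, 0], [0, 0, 3, 0], [0, 0, 4, 0], [0, 0, 4, 0]]], "hand": 9.3}}

```text
time_s: 6.08
position: [436.0, 0.3, 235.2]
eef_rot: [-0.001, 0.137, 0.991, -0.0]
ft_force: [0.6, -0.6, -0.5]
opening: 92.6
```

Emit:
{"method": "send_rows", "body": {"targets": [[[0.9, -1.0, 0, 0], [1.8, -2.0, 0, 0], [2.3, -2.5, 0, 0], [2.3, -2.5, 0, 0], [2.3, -2.5, 0, 0], [2.3, -2.5, 0, 0], [2.3, -2.5, 0, 0], [1.6, -1.9, -2, 0], [0.7, -0.9, -2, 0], [0.2, -0.4, -1, 0], [0, 0, 0, 0]]]}}

```text
time_s: 7.0
position: [602.7, -186.9, 181.1]
eef_rot: [-0.002, 0.138, 0.99, 0.001]
ft_force: [0.7, 0.6, 0.0]
opening: 92.9
```

```bash
python3 - <<'E'
from h import *
import pickle
c=cam('wrist','w2'); pickle.dump(c,open('cw2.pkl','wb'))
c=cam('top','t2')
s=env.read_state();print(s['position'],s['q'])
E
```

```text
[ 603.44263467 -186.28449021  184.17743061] [-3.73154371e-01  5.52342189e-01  1.47838269e+00  9.91558837e-05
  1.11122207e+00 -1.66839254e+00]
```

View pics/w2.png

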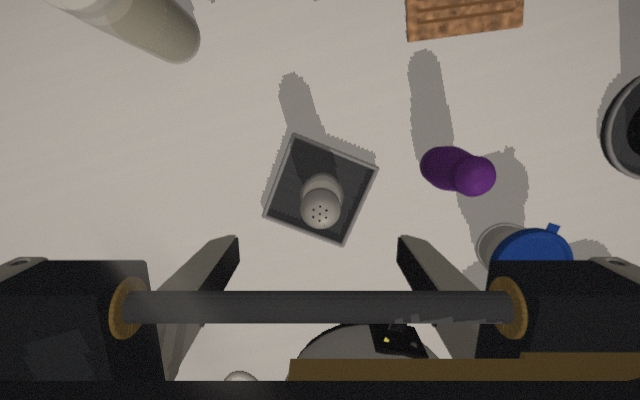

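The wrist view shows the salt shaker top at (320,210) in the square tray, whose corners are (294,133), (378,167), (343,246) and (263,215). The purple shaker is well to the side at (455,170).

```bash
python3 - <<'E'
from h import *
import pickle
c=pickle.load(open('cw2.pkl','rb'))
P=np.array([atz(c,p,12) for p in[(294,133),(378,167),(343,246),(263,215)]]);print(P.mean(0),np.linalg.norm(np.roll(P,-1,0)-P,axis=1))
print(atz(c,(320,212),92),atz(c,(320,207),85),atz(c,(160,30),50))
E
```

```text
[ 601.01190081 -184.5858599    12.        ] [93.54818998 95.01860882 94.91678286 93.78998085]
[ 599.89851124 -184.37877821   92.        ] [ 597.72364002 -183.70950175   85.        ] [ 425.87771299 -271.74079785   50.        ]
```

Emit:
{"method": "send_rows", "body": {"targets": [[[-0.15, 0.15, -0.8, 0], [0, 0, -1.6, 0], [0, 0, -2.1, 0], [0, 0, -2.1, 0], [0, 0, -2.1, 0], [0, 0, -2.0, 0], [0, 0, -1.4, 0], [0, 0, -0.9, 0], [0, 0, -0.4, 0], [0, 0, 0, 0], [0, 0, 0, 0]]]}}

```text
time_s: 8.02
position: [602.7, -185.4, 50.6]
eef_rot: [0.001, 0.137, 0.991, -0.0]
ft_force: [0.9, 0.7, -0.0]
opening: 93.0
```

Emit:
{"method": "send_rows", "body": {"targets": [[[0, 0, 0, 0], [0, 0, 0, 0], [0, 0, 0, 0], [0, 0, 0, 0], [0, 0, 0, 0], [0, 0, 0, 0], [0, 0, 0, 0], [0, 0, 0, 0], [0, 0, 0, 0], [0, 0, 0, 0]]], "hand": 3.0, "force": 20}}

```text
time_s: 8.85
position: [602.3, -185.3, 49.7]
eef_rot: [-0.0, 0.137, 0.991, 0.0]
ft_force: [0.1, 0.3, 0.5]
opening: 41.4
```

Emit:
{"method": "send_rows", "body": {"targets": [[[0, 0, 0.6, 0], [0, 0, 1.3, 0], [0, 0, 2.0, 0], [0, 0, 2.4, 0], [0, 0, 2.4, 0], [0, 0, 2.4, 0], [-0.3, 0.8, 1.6, 0], [-0.6, 1.7, 0.8, 0], [-0.8, 2.5, 0.3, 0], [-1.0, 3.0, 0.2, 0], [-1.0, 3.0, 0, 0], [-1.0, 3.0, 0, 0]]]}}

```text
time_s: 9.85
position: [554.7, -44.2, 191.0]
eef_rot: [0.001, 0.138, 0.99, -0.0]
ft_force: [0.8, -0.2, -0.3]
opening: 41.4
```

Emit:
{"method": "send_rows", "body": {"targets": [[[-1.0, 3.0, 0, 0], [-1.0, 3.0, 0, 0], [-1.0, 3.0, 0, 0], [-1.0, 3.0, 0, 0], [-1.0, 3.0, 0, 0], [-1.0, 3.0, 0, 0], [-1.0, 3.0, 0, 0], [-1.0, 3.0, 0, 0], [-1.0, 3.0, 0, 0], [-1.0, 3.0, 0, 0], [-0.6, 1.7, 0, 0], [-0.3, 0.4, 0, 0]]]}}

```text
time_s: 10.85
position: [445.4, 278.1, 190.7]
eef_rot: [0.0, 0.136, 0.991, 0.001]
ft_force: [-0.1, -1.1, -0.2]
opening: 41.2
```

```bash
python3 - <<'E'
from h import *
import pickle
c=cam('wrist','w3'); pickle.dump(c,open('cw3.pkl','wb'))
s=env.read_state();print(s['position'],s['opening'],s['ft_force'])
E
```

```text
[445.37634995 277.25638097 190.53493138] 41.251040079735 [-0.68264314  0.16882448 -1.03062493]
```

View pics/w3.png

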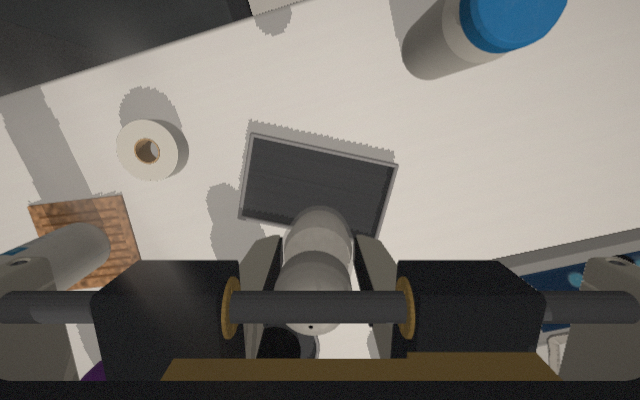

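Salt is held upright (41 mm opening) and sits over the oblong tray's middle. The tray rim corners are (251,134), (397,166) and (240,217). I'll lower it and release.

Emit:
{"method": "send_rows", "body": {"targets": [[[0.05, -0.1, -0.8, 0], [0, 0, -1.6, 0], [0, 0, -2.1, 0], [0, 0, -2.1, 0], [0, 0, -2.1, 0], [0, 0, -2.0, 0], [0, 0, -1.5, 0], [0, 0, -1.0, 0], [0, 0, -0.5, 0], [0, 0, -0.3, 0], [0, 0, 0, 0], [0, 0, -0.1, 0]]]}}

```text
time_s: 11.9
position: [447.3, 274.7, 49.4]
eef_rot: [0.001, 0.138, 0.99, 0.0]
ft_force: [-3.4, -1.9, 12.8]
opening: 41.3
```

Emit:
{"method": "send_rows", "body": {"targets": [[[0, 0, -0.05, 0], [0, 0, 0, 0], [0, 0, 0, 0]]]}}

```text
time_s: 12.15
position: [447.2, 274.7, 49.4]
eef_rot: [0.001, 0.137, 0.991, 0.0]
ft_force: [-2.6, -2.9, 9.1]
opening: 41.2
```

Contact with the tray floor. I release, rise, and head to the sauce bottle at about (632,167).

Emit:
{"method": "send_rows", "body": {"targets": [[[0, 0, 0, 0], [0, 0, 0, 0], [0, 0, 0, 0], [0, 0, 0, 0], [0, 0, 0, 0], [0, 0, 0, 0], [0, 0, 0, 0], [0, 0, 0, 0], [0, 0, 0.5, 0], [0, 0, 1.5, 0], [0, 0, 3, 0], [0, 0, 4, 0]]], "hand": 9.3}}

```text
time_s: 13.15
position: [445.5, 274.0, 137.6]
eef_rot: [-0.002, 0.137, 0.991, -0.001]
ft_force: [1.1, -0.6, 0.3]
opening: 92.7
```

Emit:
{"method": "send_rows", "body": {"targets": [[[0, 0, 4, 0], [0, 0, 3.5, 0], [0.6, -0.4, 2.5, 0], [1.8, -1.0, 0.9, 0], [2.6, -1.5, 0, 0], [2.8, -1.6, 0, 0], [2.8, -1.6, 0, 0], [2.8, -1.6, 0, 0], [2.4, -1.5, 0, 0], [1.6, -1.0, 0, 0], [0.8, -0.5, 0, 0], [0.2, -0.2, 0, 0]]]}}

```text
time_s: 14.15
position: [631.4, 164.9, 247.0]
eef_rot: [-0.0, 0.138, 0.99, -0.0]
ft_force: [-0.2, -0.7, -0.5]
opening: 92.8
```

```bash
python3 - <<'E'
from h import *
import pickle
c=cam('wrist','w4'); pickle.dump(c,open('cw4.pkl','wb'))
s=env.read_state();print(s['position'],s['opening'],s['ft_force'])
E
```

```text
[630.89352677 165.23909045 247.00682907] 92.89765561111015 [-0.38775959  0.50412367 -0.28353501]
```

View pics/w4.png

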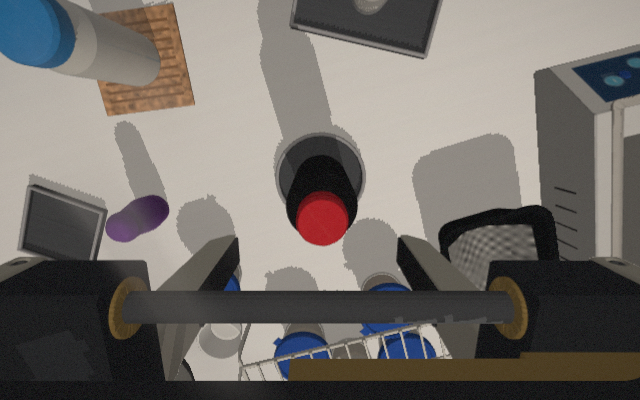

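The sauce cap is centred at (322,219) and the round tray rim spans columns 275 to 365 with its top at row 133. The salt shaker stands in the oblong tray at (370,5).

```bash
python3 - <<'E'
from h import *
import pickle
c=pickle.load(open('cw4.pkl','rb'))
print(atz(c,(322,219),169))
t=np.linspace(0,2*np.pi,200)
for C in [(631.5,167.5),(629,168),(633,167)]:
  p=proj(c,np.c_[C[0]+57.5*np.cos(t),C[1]+57.5*np.sin(t),0*t+12]);print(C,p.min(0),p.max(0))
E
```

```text
[631.63068748 168.12092407 169.        ]
(631.5, 167.5) [274.69779147 134.92985556] [364.95160153 223.9082142 ]
(629, 168) [274.46541925 132.80143111] [364.87384899 222.08489463]
(633, 167) [274.68740197 136.24884391] [364.84545516 225.03837426]
```

Emit:
{"method": "send_rows", "body": {"targets": [[[0.1, 0.2, -0.8, 0], [0, 0, -1.6, 0], [0, 0, -2.1, 0], [0, 0, -2.1, 0], [0, 0, -2.1, 0], [0, 0, -2.0, 0], [0, 0, -1.5, 0], [0, 0, -1.1, 0], [0, 0, -0.5, 0], [0, 0, -0.2, 0], [0, 0, 0, 0]]]}}

```text
time_s: 15.12
position: [631.6, 168.1, 107.4]
eef_rot: [0.0, 0.137, 0.991, 0.0]
ft_force: [0.5, 0.1, 0.4]
opening: 93.0
```

Emit:
{"method": "send_rows", "body": {"targets": [[[0, 0, 0, 0], [0, 0, 0, 0], [0, 0, 0, 0], [0, 0, 0, 0], [0, 0, 0, 0], [0, 0, 0, 0], [0, 0, 0, 0], [0, 0, 0, 0], [0, 0, 0, 0], [0, 0, 0, 0]]], "hand": 5.2, "force": 35}}

```text
time_s: 15.95
position: [631.9, 167.7, 107.4]
eef_rot: [0.0, 0.137, 0.991, 0.0]
ft_force: [-0.8, 0.5, 5.1]
opening: 65.5
```

Emit:
{"method": "send_rows", "body": {"targets": [[[0, 0, 0.6, 0], [0, 0, 1.2, 0], [0, 0, 1.8, 0], [0, 0, 2.2, 0], [0, 0, 2.2, 0], [0, 0, 2.0, 0], [0, -0.6, 1.6, 0], [-0.1, -1.2, 0.9, 0], [-0.2, -1.8, 0.3, 0], [-0.2, -2.4, 0.2, 0], [-0.2, -2.6, 0, 0], [-0.2, -2.6, 0, 0]]]}}

```text
time_s: 16.95
position: [622.0, 54.0, 237.0]
eef_rot: [-0.0, 0.137, 0.991, -0.0]
ft_force: [-0.1, -0.5, -4.1]
opening: 64.9
```

Emit:
{"method": "send_rows", "body": {"targets": [[[-0.2, -2.6, 0, 0], [-0.2, -2.6, 0, 0], [-0.2, -2.6, 0, 0], [-0.2, -2.6, 0, 0], [-0.2, -2.6, 0, 0], [-0.2, -2.6, 0, 0], [-0.2, -2.6, 0, 0], [-0.2, -2.2, 0, 0], [-0.2, -1.8, 0, 0], [-0.2, -1.2, 0, 0], [-0.1, -0.7, 0, 0], [0, 0, 0, 0]]]}}

```text
time_s: 17.95
position: [601.2, -186.4, 236.9]
eef_rot: [-0.0, 0.138, 0.99, -0.0]
ft_force: [-0.8, 0.3, -4.5]
opening: 64.8
```

```bash
python3 - <<'E'
from h import *
import pickle
c=cam('wrist','w5'); pickle.dump(c,open('cw5.pkl','wb'))
s=env.read_state();print(s['position'],s['opening'],s['ft_force'])
E
```

```text
[ 601.43775061 -185.35917641  236.97167467] 65.0470054519418 [ 0.66650573  0.28008053 -3.70682761]
```

View pics/w5.png

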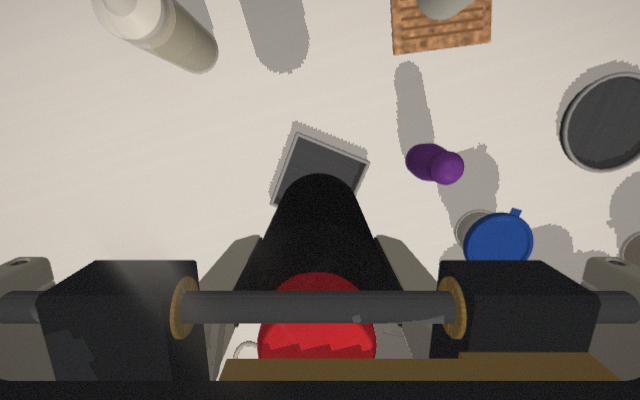

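The sauce bottle is held upright over the square tray. The visible tray corners are (299,133) and (368,162), and the TCP is within 1 mm of the tray centre. I'll lower it.

Emit:
{"method": "send_rows", "body": {"targets": [[[0.05, 0, -0.8, 0], [0, 0, -1.6, 0], [0, 0, -2.0, 0], [0, 0, -2.0, 0], [0, 0, -2.0, 0], [0, 0, -1.7, 0], [0, 0, -1.3, 0], [0, 0, -0.8, 0], [0, 0, -0.5, 0], [0, 0, -0.2, 0], [0, 0, -0.1, 0], [0, 0, 0, 0]]]}}

```text
time_s: 19.0
position: [602.6, -185.3, 107.8]
eef_rot: [0.001, 0.137, 0.991, -0.0]
ft_force: [-0.3, 0.3, -4.2]
opening: 64.9
```

Emit:
{"method": "send_rows", "body": {"targets": [[[0, 0, -0.05, 0], [0, 0, 0, 0], [0, 0, 0, 0]]]}}

```text
time_s: 19.25
position: [602.7, -185.5, 107.5]
eef_rot: [0.001, 0.137, 0.991, -0.0]
ft_force: [0.5, 0.3, 0.3]
opening: 65.1
```

Emit:
{"method": "send_rows", "body": {"targets": [[[0, 0, 0, 0], [0, 0, 0, 0], [0, 0, 0, 0], [0, 0, 0, 0], [0, 0, 0, 0], [0, 0, 0, 0], [0, 0, 0, 0], [0, 0, 0, 0], [0, 0, 0.5, 0], [0, 0, 1.5, 0], [0, 0, 3, 0], [0, 0, 4, 0]]], "hand": 9.3}}

```text
time_s: 20.25
position: [601.0, -184.8, 195.6]
eef_rot: [-0.002, 0.137, 0.991, 0.001]
ft_force: [0.7, -0.2, 0.2]
opening: 92.8
```

Emit:
{"method": "send_rows", "body": {"targets": [[[0, 0, 3, 0], [0, 0, 1.5, 0], [-0.9, 1.0, 0, 0], [-1.8, 2.0, 0, 0], [-2.3, 2.6, 0, 0], [-2.3, 2.6, 0, 0], [-2.3, 2.6, 0, 0], [-2.3, 2.6, 0, 0], [-2.1, 2.3, 0, 0], [-1.5, 1.7, 0, 0], [-0.9, 1.0, 0, 0], [-0.2, 0.2, 0, 0]]]}}

```text
time_s: 21.25
position: [435.4, 1.8, 242.1]
eef_rot: [0.0, 0.137, 0.991, 0.0]
ft_force: [1.0, -0.3, 0.2]
opening: 92.7
```

```bash
python3 - <<'E'
from h import *
import pickle
c=cam('wrist','w6'); pickle.dump(c,open('cw6.pkl','wb'))
s=env.read_state();print(s['position'],s['opening'],s['ft_force'])
E
```

```text
[436.04284244   1.24062    242.12778686] 93.02791093141363 [ 0.33757289 -0.44015859 -0.23211999]
```

View pics/w6.png

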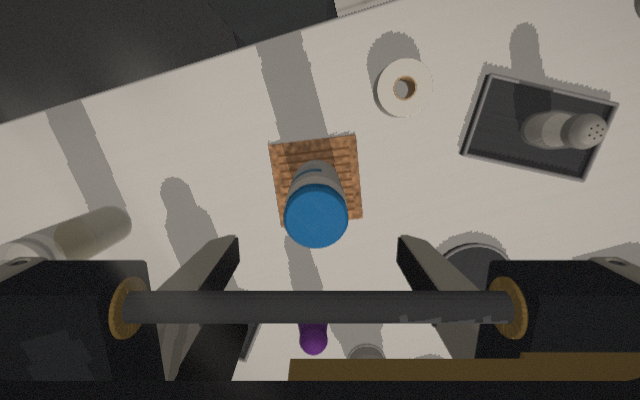

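The shaker stands upright on the mat with its cap at (316,216), and the salt shaker is upright in the oblong tray at (560,130). I'll grasp the shaker.

Emit:
{"method": "send_rows", "body": {"targets": [[[0.1, -0.2, -0.8, 0], [0, 0, -1.6, 0], [0, 0, -2.1, 0], [0, 0, -2.1, 0], [0, 0, -2.1, 0], [0, 0, -2.0, 0], [0, 0, -1.4, 0], [0, 0, -0.9, 0], [0, 0, -0.5, 0], [0, 0, -0.2, 0], [0, 0, 0, 0]]]}}

```text
time_s: 22.22
position: [437.6, -1.6, 104.5]
eef_rot: [-0.0, 0.138, 0.99, -0.0]
ft_force: [-0.3, -0.2, -0.1]
opening: 92.9
```

Emit:
{"method": "send_rows", "body": {"targets": [[[0, 0, 0, 0], [0, 0, 0, 0], [0, 0, 0, 0], [0, 0, 0, 0], [0, 0, 0, 0], [0, 0, 0, 0], [0, 0, 0, 0], [0, 0, 0, 0], [0, 0, 0, 0], [0, 0, 0, 0]]], "hand": 4.5, "force": 25}}

```text
time_s: 23.05
position: [437.4, -1.3, 104.8]
eef_rot: [0.0, 0.137, 0.991, 0.0]
ft_force: [-0.6, 0.6, 4.6]
opening: 57.5
```

Emit:
{"method": "send_rows", "body": {"targets": [[[0, 0, 0.6, 0], [0, 0, 1.2, 0], [0, 0, 1.6, 0], [0.5, 0.4, 1.6, 0], [1.2, 1.0, 1.0, 0], [1.8, 1.6, 0, 0], [2.2, 1.9, 0, 0], [2.2, 1.9, 0, 0], [2.2, 1.9, 0, 0], [2.2, 1.9, 0, 0], [2.2, 1.9, 0, 0], [1.9, 1.7, 0, 0]]]}}

```text
time_s: 24.05
position: [602.0, 141.9, 164.4]
eef_rot: [-0.0, 0.137, 0.991, -0.0]
ft_force: [-0.1, -0.2, -1.8]
opening: 57.2
```

Emit:
{"method": "send_rows", "body": {"targets": [[[1.5, 1.4, 0, 0], [0.9, 0.9, 0, 0], [0.4, 0.4, 0, 0], [0, 0, 0, 0], [0, 0, 0, 0]]]}}

```text
time_s: 24.47
position: [628.6, 167.3, 164.3]
eef_rot: [-0.001, 0.137, 0.991, -0.0]
ft_force: [-0.6, -0.5, -1.6]
opening: 57.1
```

```bash
python3 - <<'E'
from h import *
import pickle
c=cam('wrist','w7'); pickle.dump(c,open('cw7.pkl','wb'))
s=env.read_state();print(s['position'],s['opening'],s['ft_force'])
E
```

```text
[628.56304209 167.09696474 164.49654112] 57.086250745806154 [-0.63187451 -0.95182565 -2.18626379]
```

View pics/w7.png

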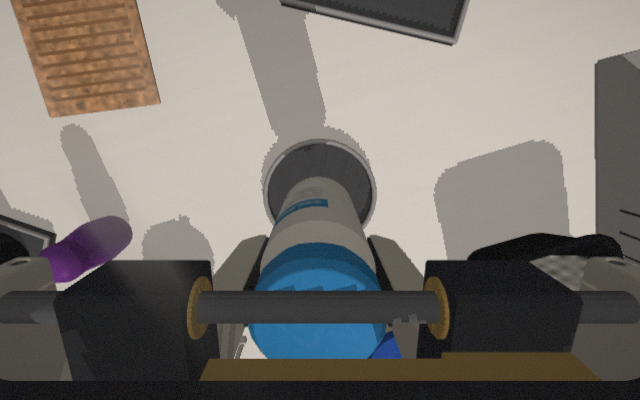

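The shaker is held over the round tray, whose rim spans columns 263 to 377 with its centre at column 320. I'll shift 2 mm in x and lower it.

Emit:
{"method": "send_rows", "body": {"targets": [[[0.1, 0.05, -0.5, 0], [0.1, 0, -1.0, 0], [0, 0, -1.3, 0], [0, 0, -1.2, 0], [0, 0, -0.8, 0], [0, 0, -0.6, 0], [0, 0, -0.3, 0], [0, 0, -0.2, 0], [0, 0, 0, 0], [0, 0, -0.05, 0], [0, 0, 0, 0]]]}}

```text
time_s: 25.43
position: [631.5, 168.3, 105.6]
eef_rot: [0.0, 0.137, 0.991, 0.0]
ft_force: [-0.3, -0.7, -2.5]
opening: 57.0
```

Emit:
{"method": "send_rows", "body": {"targets": [[[0, 0, -0.05, 0], [0, 0, 0, 0]]]}}

```text
time_s: 25.6
position: [631.3, 168.2, 104.9]
eef_rot: [0.0, 0.137, 0.991, 0.0]
ft_force: [-0.3, 1.1, -1.5]
opening: 57.1
```

Emit:
{"method": "send_rows", "body": {"targets": [[[0, 0, -0.05, 0], [0, 0, 0, 0], [0, 0, 0, 0]]]}}

```text
time_s: 25.85
position: [631.5, 168.2, 104.8]
eef_rot: [0.0, 0.137, 0.991, 0.0]
ft_force: [-2.5, -0.8, 5.6]
opening: 57.2
```

Emit:
{"method": "send_rows", "body": {"targets": [[[0, 0, 0, 0], [0, 0, 0, 0], [0, 0, 0, 0], [0, 0, 0, 0], [0, 0, 0, 0], [0, 0, 0, 0], [0, 0, 0, 0], [0, 0, 0, 0], [0, 0, 0.5, 0], [0, 0, 1.5, 0], [0, 0, 3, 0], [0, 0, 4, 0]]], "hand": 9.3}}

```text
time_s: 26.85
position: [629.9, 167.9, 193.0]
eef_rot: [-0.002, 0.137, 0.991, -0.001]
ft_force: [0.5, -0.2, 0.3]
opening: 92.8
```

Emit:
{"method": "send_rows", "body": {"targets": [[[0, 0, 3, 0], [0, 0, 2, 0], [-1.5, 1, 0, 0], [-2.5, 2, 0, 0], [-3, 2.5, 0, 0], [-3, 2.5, 0, 0], [-3, 2.5, 0, 0], [-3, 2.5, 0, 0], [-3, 2.5, 0, 0], [-3, 2.5, 0, 0], [-3, 2.5, 0, 0], [-3, 2.5, 0, 0]]]}}

```text
time_s: 27.85
position: [349.7, 399.1, 244.8]
eef_rot: [0.0, 0.138, 0.99, 0.0]
ft_force: [0.2, 1.3, -0.7]
opening: 93.1
```

Emit:
{"method": "send_rows", "body": {"targets": [[[-3, 2.5, 0, 0], [-3, 2.5, 0, 0], [-3, 2, 0, 0], [-3, 2, 0, 0], [-3, 2, 0, 0], [-2, 2, 0, 0], [-1, 1, 0, 0], [0, 0, 0, 0]]]}}

```text
time_s: 28.52
position: [169.6, 539.6, 244.3]
eef_rot: [-0.0, 0.136, 0.991, 0.0]
ft_force: [-0.2, 0.3, 0.8]
opening: 92.8
```

```bash
python3 - <<'E'
from h import *
import pickle
c=cam('top','t8'); pickle.dump(c,open('ct8.pkl','wb'))
s=env.read_state();print(s['position'])
cv2.imwrite('pics/t8c.png',cv2.resize(c['image'][130:280,210:410,::-1],None,fx=4,fy=4,interpolation=cv2.INTER_CUBIC))
E
```

```text
[170.86061184 538.51827546 244.21315293]
```

View pics/t8c.png

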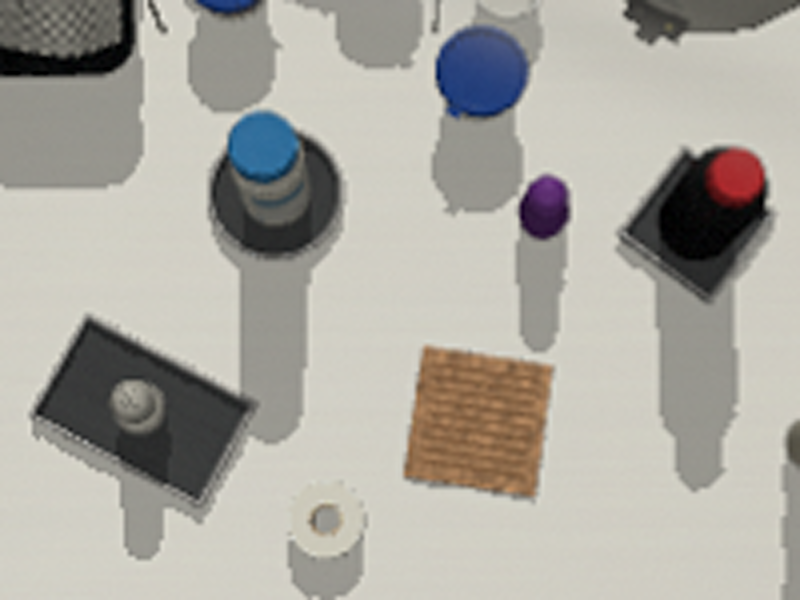

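The final top view shows the salt top at (134,402), the shaker cap at (264,146) and the sauce cap at (737,176). The bystanders sit at the same pixels as before. I'll check the centring numerically.

```bash
python3 - <<'E'
from h import *
import pickle
c=pickle.load(open('ct8.pkl','rb'));f=lambda x,y:(210+x/4-.375,130+y/4-.375)
for n,p,z,t in [('salt',(133,401),92,(446,275.5)),('shaker',(264,146),154,(630.5,167.7)),('sauce',(737,177),169,(602,-185.3))]:
    P=atz(c,f(*p),z);print(n,P.round(1),'off',(P[:2]-t).round(1))
d=np.abs(c['image'].astype(int)-pickle.load(open('c0.pkl','rb'))['top']['image']).max(2)[130:300,200:450]>40
n,_,st,ce=cv2.connectedComponentsWithStats(d.astype(np.uint8))
for s,k in zip(st[1:],ce[1:]):
    if s[4]>8: print('changed',(k+[200,130]).round(),s[4])
E
```

```text
salt [445.8 270.3  92. ] off [-0.2 -5.2]
shaker [631.2 166.9 154. ] off [ 0.7 -0.8]
sauce [ 603.6 -185.   169. ] off [1.6 0.3]
changed [277. 171.] 493
changed [388. 180.] 499
changed [269. 212.] 33
changed [287. 213.] 56
changed [384. 229.] 580
changed [241. 228.] 313
changed [427. 235.] 10
changed [278. 241.] 24
changed [421. 244.] 23
changed [245. 274.] 458
```

Two items need a closer look: a salt offset of about 4 to 5 mm, and small changed pixels near the squeeze bottle.

```bash
python3 - <<'E'
from h import *
import pickle
a=pickle.load(open('c0.pkl','rb')); c=pickle.load(open('ct8.pkl','rb'))
s=cam('scene')
g=lambda i,y,x,k:cv2.resize(i[y[0]:y[1],x[0]:x[1],::-1],None,fx=k,fy=k,interpolation=cv2.INTER_CUBIC)
Y,X=(222,257),(400,440)
r1=np.hstack([g(a['top']['image'],Y,X,8),g(c['image'],Y,X,8)])
r2=np.hstack([g(a['scene']['image'],(120,185),(400,450),6),g(s['image'],(120,185),(400,450),6)])
r1=cv2.copyMakeBorder(r1,0,0,0,max(0,r2.shape[1]-r1.shape[1]),cv2.BORDER_CONSTANT)
r2=cv2.copyMakeBorder(r2,0,0,0,r1.shape[1]-r2.shape[1],cv2.BORDER_CONSTANT)
o=np.vstack([r1,r2]);o=cv2.resize(o,None,fx=min(1,598/o.shape[0]),fy=min(1,598/o.shape[0]));cv2.imwrite('pics/sq.png',o)
w=pickle.load(open('cw6.pkl','rb'))
cv2.imwrite('pics/saltw.png',g(w['image'],(55,200),(440,640),4))
E
```

```text
(no output)
```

View pics/sq.png

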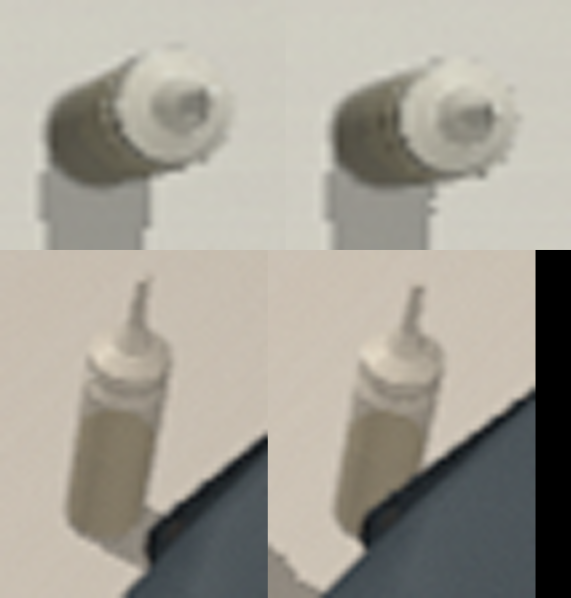

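View pics/saltw.png

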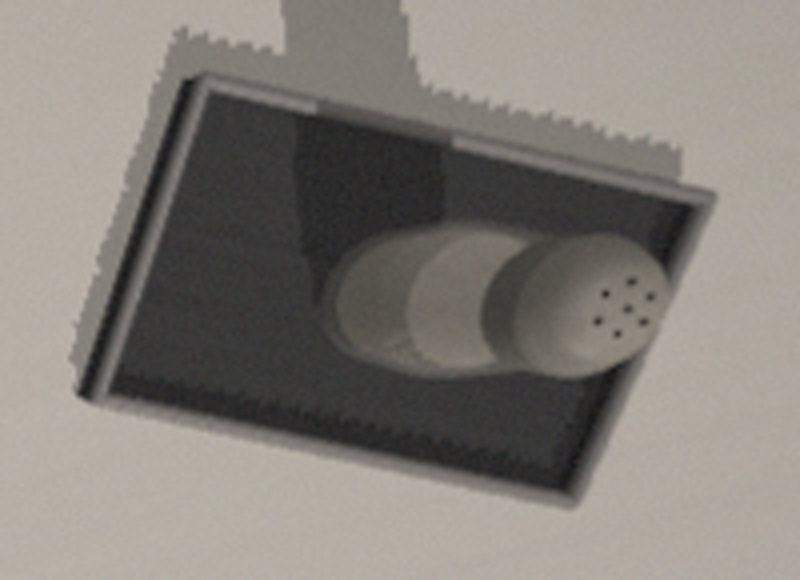

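The squeeze bottle's cap seems to have moved by about 1.5 px in the top view, with its base hardly changed. I'll quantify that, check whether it is still moving, and compute the salt base position against its tray in this wrist view. Base ellipse centre is about (385,300); tray outer corners are (195,75), (715,195), (575,505) and (80,400), all in crop pixels.

```bash
python3 - <<'E'
from h import *
import pickle
a=pickle.load(open('c0.pkl','rb'))['top']['image']; t8=pickle.load(open('ct8.pkl','rb'))['image']
t2=cv2.imread('pics/t2.png')[:,:,::-1]; now=cam('top')['image']
def sh(i,j,y,x):
    i,j=[cv2.resize(k,None,fx=8,fy=8,interpolation=cv2.INTER_CUBIC) for k in (i,j)]
    T=i[y[0]*8:y[1]*8,x[0]*8:x[1]*8];m=6*8
    S=j[y[0]*8-m:y[1]*8+m,x[0]*8-m:x[1]*8+m].copy()
    r=cv2.matchTemplate(S,T,cv2.TM_CCOEFF_NORMED);k=np.unravel_index(r.argmax(),r.shape);return (k[1]-m)/8,(k[0]-m)/8,r.max().round(3)
for n,j in (('t2',t2),('t8',t8),('now',now)):
    print(n,'cap',sh(a,j,(226,248),(414,436)),'base',sh(a,j,(233,250),(403,413)),'shadow end',sh(a,j,(270,292),(400,424)),'roll',sh(a,j,(245,280),(278,305)),'cup',sh(a,j,(132,165),(315,345)),'purple',sh(a,j,(170,195),(335,357)))
w=pickle.load(open('cw6.pkl','rb'));h=lambda x,y:(440+x/4-.375,55+y/4-.375)
P=np.array([atz(w,h(*p),12) for p in[(195,75),(715,195),(575,505),(80,400)]]);print('tray',P.mean(0),np.linalg.norm(np.roll(P,-1,0)-P,axis=1),'salt base',atz(w,h(387,300),6),'top',atz(w,h(624,308),92))
cv2.imwrite('pics/cmp.png',np.vstack([cv2.resize(k[215:300,390:450,::-1],None,fx=6,fy=6) for k in (a,)]+[]))
b=[cv2.resize(k[218:298,395:445,::-1],None,fx=5,fy=5,interpolation=cv2.INTER_CUBIC) for k in (a,t2,now)]
cv2.imwrite('pics/cmp.png',np.hstack(b))
E
```

```text
t2 cap (np.float64(6.0), np.float64(6.0), np.float32(0.088)) base (np.float64(5.625), np.float64(3.375), np.float32(0.508)) shadow end (np.float64(-2.0), np.float64(-6.0), np.float32(0.403)) roll (np.float64(-6.0), np.float64(-6.0), np.float32(0.254)) cup (np.float64(0.0), np.float64(0.0), np.float32(0.999)) purple (np.float64(0.0), np.float64(0.0), np.float32(0.999))
t8 cap (np.float64(-0.25), np.float64(1.25), np.float32(0.966)) base (np.float64(0.0), np.float64(0.125), np.float32(0.999)) shadow end (np.float64(-0.125), np.float64(0.0), np.float32(0.996)) roll (np.float64(0.0), np.float64(0.0), np.float32(0.999)) cup (np.float64(0.0), np.float64(0.0), np.float32(1.0)) purple (np.float64(0.0), np.float64(0.0), np.float32(1.0))
now cap (np.float64(-0.25), np.float64(1.25), np.float32(0.966)) base (np.float64(0.0), np.float64(0.125), np.float32(0.999)) shadow end (np.float64(-0.125), np.float64(0.0), np.float32(0.996)) roll (np.float64(0.0), np.float64(0.0), np.float32(0.999)) cup (np.float64(0.0), np.float64(0.0), np.float32(1.0)) purple (np.float64(0.0), np.float64(0.0), np.float32(1.0))
tray [445.03564108 274.01835915  12.        ] [161.1769202   94.77168667 162.85367697  95.24799408] salt base [446.00290075 276.56913867   6.        ] top [444.84158065 273.35096877  92.        ]
```

View pics/cmp.png

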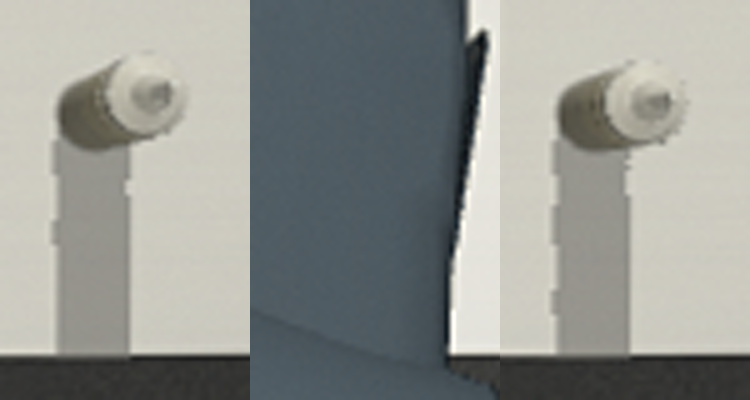

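```bash
python3 - <<'E'
from h import *
import pickle
c=pickle.load(open('ct8.pkl','rb'));d=pickle.load(open('c0.pkl','rb'))
from scipy.optimize import least_squares
t=np.linspace(0,2*np.pi,100)
def res(C):
    p=proj(c,np.c_[C[0]+25*np.cos(t),C[1]+25*np.sin(t),0*t]);return [p[:,0].min()-406.4,p[:,1].max()-247.8]
B=least_squares(res,[400,-230]).x
print('base',B,'upright nozzle px',proj(c,[*B,196]))
f=lambda x:(395+x[0]/5-.4,218+x[1]/5-.4)
print('c0',f((152,92)),'now',f((153,100)), atz(c,f((152,92)),196),atz(c,f((153,100)),196))
# consistency: scene camera
s=cam('scene');print('scene upright nozzle',proj(s,[*B,196]),'c0',(400+145/6,120+(280-250)/6),'now',(400+150/6,120+38/6))
for n in('cw2','cw5'):
    w=pickle.load(open(n+'.pkl','rb'));print(n,proj(w,[[*B,0],[*B,150]]))
E
```

```text
base [ 419.32228784 -281.48609767] upright nozzle px [[432.2354935  235.01257922]]
c0 (425.0, 236.0) now (425.20000000000005, 237.6) [ 416.61679781 -260.65035111  196.        ] [ 412.0927084  -260.99604156  196.        ]
scene upright nozzle [[427.24718395 123.59138047]] c0 (424.1666666666667, 125.0) now (425.0, 126.33333333333333)
cw2 [[173.64436275  40.9781147 ]
 [ 36.9785966  -37.24393871]]
cw5 [[195.5630535   54.24801932]
 [109.94132648   6.69273722]]
```

The salt is centred within 3 mm by the wrist camera. The squeeze bottle's base has not moved (≤0.13 px), and only its top leans about 4 mm. I'll let 2 s pass and check that it is stable.

Emit:
{"method": "send_rows", "body": {"targets": [[[0, 0, 0, 0], [0, 0, 0, 0], [0, 0, 0, 0], [0, 0, 0, 0], [0, 0, 0, 0], [0, 0, 0, 0], [0, 0, 0, 0], [0, 0, 0, 0], [0, 0, 0, 0], [0, 0, 0, 0], [0, 0, 0, 0], [0, 0, 0, 0]]]}}

```text
time_s: 29.72
position: [171.2, 538.2, 244.1]
eef_rot: [-0.0, 0.137, 0.991, 0.0]
ft_force: [0.6, 0.3, -0.1]
opening: 93.1
```

Emit:
{"method": "send_rows", "body": {"targets": [[[0, 0, 0, 0], [0, 0, 0, 0], [0, 0, 0, 0], [0, 0, 0, 0], [0, 0, 0, 0], [0, 0, 0, 0], [0, 0, 0, 0], [0, 0, 0, 0], [0, 0, 0, 0], [0, 0, 0, 0], [0, 0, 0, 0], [0, 0, 0, 0]]]}}

```text
time_s: 30.72
position: [171.2, 538.2, 244.1]
eef_rot: [0.0, 0.137, 0.991, 0.0]
ft_force: [-0.2, 0.0, -0.1]
opening: 92.1
```

```bash
python3 - <<'E'
from h import *
import pickle
t8=pickle.load(open('ct8.pkl','rb'))['image'].astype(int); n=cam('top')['image'].astype(int)
d=np.abs(n-t8).max(2)[120:300,180:460]; print('max change',d.max(),(d>15).sum())
E
```

```text
max change 13 0
```

Nothing in the work area changed over those 2 s, so I'm handing in.

```bash
python3 -c "
from workcell import env
print(env.sign_off())"
```

```text
the job is handed in; nothing more can be done
None
```

The job is done and handed in at about 31 s. The sauce bottle stands in the square tray, the blue-capped shaker in the round tray and the salt shaker in the oblong tray, with the mat empty. I parked the shaker on the mat, moved the salt, then the sauce, and last moved the shaker off the mat into its tray.

- **Centring:** The shaker and the sauce are within about 2 mm of their tray centres. The two cameras disagree on the salt: the wrist view puts it within 3 mm, while the top view puts it about 4–5 mm off along the tray's long side.
- **Stability:** All three stand upright, and nothing in the work area changed in the top view over the last 2 s. The robot is clear of everything.
- **Bystanders:** The deli cup, label roll and purple shaker show no shift at all. The squeeze bottle's base stayed put, but its top appears about 4 mm (roughly 1°) off from the first picture. I did not plan or notice any contact with it; it may have settled after the first picture, but I could not confirm the cause. It stands and was still at the end.

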